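# Set up the colony counter for the red plate

### The arm

A 6-joint arm with a two-finger parallel gripper is mounted at the origin on the work surface. World frame = base frame: x ahead of the robot, y to its left, z up, the work surface at z = 0. Lengths are in m, angles in rad, forces in N, time in s.
With the tool pointing down it reaches from about 0.275 to 1 m from the base axis. Payload 8.4 kg.
Tool frame: the origin (TCP) lies on the centre line of the jaws, within the pads' length; the fingertips stand 17 mm ahead of it and the grasp point (between the pads) lies 2 mm behind it (bot.tcp_to_tips is the z of the fingertips in the tool frame, in m); z points along the fingers, y is the line along which they close (so a half turn about z gives the same grasp; the last joint's range is limited). The gripper opens to 85 mm and grips with 20 to 120 N. Pads are 22 mm wide; open, the fingers measure 114 mm over their backs; the gripper's body (76 mm by 85 mm) begins 54 mm behind the grasp point. The pads swing forward as they close: fully open they stand 13 mm farther back than shut.
Start: joints at [-1.258, 0.353, 1.633, -0, 1.155, -0.002], TCP at [0.194, -0.594, 0.248] pointing down, gripper open.
Joint ranges: [-2.63, 2.63], [-0.92, 2.1], [0.06, 2.66], [-1.3, 4.44], [0, 2.69], [-3.02, 3.02]. Speed limits (rad/s): [2.22, 2.22, 2.79, 3.14, 3.14, 3.14].

### API

Orientations are given as a unit quaternion [x, y, z, w].
In Python, from workcell import bot, hand, kinematics, get_obs, vision, hand_in gives the robot as it stands. The module is installed in compiled form; this text tells all that it offers. Calls block until the motion is done:
- bot.reach(position, orientation): joint-space move of the TCP to a pose.
- bot.servo_line(position, ori=None, velocity=0.15): straight line of the TCP; ori=None keeps the orientation; velocity is the mean speed in m/s.
- bot.goto_joints(angles): joint-space move.
- hand.move_gripper(opening, strength=None): finger opening in m; strength is the grip in N (None keeps the last); returns when the fingers have stopped.
- bot.dwell(seconds).
- kinematics.solve_ik(position, orientation): joint angles nearest the present ones, or None.
- get_obs(): the state.
- vision.read_camera(name): name is "scene" or "side" or "wrist"; returns a dict with "frame" (420x560x3 uint8, red, green, blue), "intrinsics" (3x3 intrinsics, pixels), "view" (4x4, takes a point from world to camera coordinates). Camera axes: x right, y down, z forward; pixel columns grow to the right and rows downward; lengths in m; the calibration is good to about 2 mm. A picture is of the moment at which its call begins. There is no depth.
A pose or a line that the arm cannot do raises bot.IKError and nothing moves.
- hand_in(): hands the job in; it is judged then, once.
The state is a dict: "time_s": time; "joint_pos": joint angles; "joint_vel": joint speeds; "joint_efforts": joint torques, N m; "position": TCP position; "orientation": TCP orientation; "wrist_force": force on the tool from outside, world axes, zero at the start; "ft_torque": the same for the moment, N m; "gripper_width": finger opening in m; "grip_force": force on a finger pad.
Only numpy, scipy, OpenCV 4.12 (cv2) and the standard library are available. Lean on these libraries where they do the work, as an engineer would, in place of code of your own. Each camera call takes 0.05 s, during which the arm holds its last target. There are 200 camera calls.

### The job

Get the red Petri dish ready for counting on the colony counter: lay it flat and centred on the round raised platen of the sloping deck, not riding up on the two little stop pins, and then lay the glass counting grid flat on top of it with the edges lined up. When both lie there, press the red key fully down and let it go, to zero the count. Set the dish and the grid down gently rather than letting them drop, and leave the other dishes, the bottle and the marker where they are.

Things in the scene. Friction and masses are not known exactly. Their poses are not given: they have to be found in the camera images.
- counter: The colony counter, a fixed light grey wedge-shaped instrument, 280 mm deep (x) by 210 mm wide (y). Origin on the bench under its middle; at yaw 0 its low front (55 mm high) faces the robot and its deck rises 15 degrees (0.262 rad) towards its own +x, to 130 mm at the back.
- lens (a point): Middle of the counter's magnifier, fixed and swung aside at the back right of the counter: a lens 100 mm across in a black ring, on a thin stalk from the counter's back right corner (its +x, -y), top of the stalk 235 mm above the bench. Not used; keep clear of it.
- stage: The raised round platen on the deck: white lit glass in a dark steel ring, 80 mm across, 15 mm above the deck. Origin: centre of its flat top. Its z is square to the top, x points up the slope, y across it. Two steel stop pins, 6 mm across, 5 mm high above the top, stand 35.5 mm from the centre, 35 degrees either side of downhill (-x); a centred 60 mm dish clears them by 2.5 mm.
- zero_key_top (a point): Centre of the top of the red round push key (24 mm across) on the blue keypad at the front right of the deck, 17 mm above the deck when up. It moves square to the deck, along the stage's z.
- zero_key (a joint): Travel of the red key: 0 up, 0.005 m fully down. It springs back by itself; fully down takes 4 N.
- red_dish: The Petri dish with red agar, a closed round disc 60 mm across and 15 mm high, 20 to 45 g, lying on the bench with its agar side up. Origin: centre of its underside; z up.
- dish_top (a point): Centre of the red dish's top face, 15 mm above its origin.
- grid: The counting grid: a clear ruled glass disc with dark blue lines in an aluminium rim, 60 mm across and 8 mm thick, 30 to 65 g, lying flat on the bench. Origin: centre of its underside; z up.
- grid_mid (a point): Middle of the counting grid, 4 mm above its origin.
- amber_dish: A dish of the same size with amber agar; origin: centre of its underside. Leave it where it is.
- green_dish: A dish of the same size with green agar; origin: centre of its underside. Leave it where it is.
- bottle: A white plastic reagent bottle with a blue cap, 60 mm across, 134 mm tall; origin: centre of its underside. Leave it where it is.
- marker: A marker pen, 135 mm long and 15 mm thick, lying on the bench along its x axis; origin: middle of its underside. Leave it where it is.
Things that resemble listed ones, but are neither listed nor needed, are in the scene too. What is meant by the grid is not green or purple, and is the larger of those in its own colour.

How it is judged:
On the way, in this order (a step that is already met when the one before it is completed fails the run):
1. the red dish lies flat and centred on the platen and has been let go (distance between red_dish and stage below 0.007 m and angle between the z axis of red_dish and the z axis of stage, either way round below 0.05 rad and z of dish_top in the frame of stage above 0.011 m and contact force between the fingers and red_dish below 0.1 N), for 0.2 s.
2. the counting grid lies flat and centred on the red dish, both let go (all of step 1 and distance between grid_mid and dish_top below 0.0064 m and angle between the z axis of grid and the z axis of stage, either way round below 0.05 rad and z of grid_mid in the frame of stage above 0.016 m and contact force between the fingers and grid below 0.1 N), for 0.2 s.
3. the red key is pressed down with the dish and grid in place (distance between red_dish and stage below 0.007 m and angle between the z axis of each of red_dish, grid and the z axis of stage, either way round below 0.05 rad and z of dish_top in the frame of stage above 0.011 m and distance between grid_mid and dish_top below 0.0064 m and z of grid_mid in the frame of stage above 0.016 m and value of joint zero_key above 0.004 m), for 0.05 s.
At the end, for the whole second after the job is handed in: The red dish lies on the platen, its underside's centre within 7 mm of the platen's centre and flat on it within 0.05 rad, agar side up; the grid lies on the dish, centred within 5 mm of it and flat within 0.05 rad; both are at rest; the red key is up again (within 1 mm) (distance between red_dish and stage below 0.007 m and angle between the z axis of each of red_dish, grid and the z axis of stage, either way round below 0.05 rad and z of dish_top in the frame of stage above 0.011 m and distance between grid_mid and dish_top below 0.0064 m and z of grid_mid in the frame of stage above 0.016 m and value of joint zero_key below 0.001 m and linear speed of each of red_dish, grid below 0.02 m/s); the robot touches nothing.
It fails at once if the red dish is dropped (falls free for more than about 10 mm: faster than 0.45 m/s with nothing touching it) (linear speed of red_dish above 0.45 m/s and contact force between anything else and red_dish below 0.02 N).
It fails at once if the counting grid is dropped (the same) (linear speed of grid above 0.45 m/s and contact force between anything else and grid below 0.02 N).
It fails at once if the amber or the green dish is moved more than 30 mm (distance of any of amber_dish, green_dish from where it was at the start of the episode above 0.03 m).
It fails at once if the bottle is moved more than 40 mm or tipped beyond 0.35 rad (distance of bottle from where it was at the start of the episode above 0.04 m or angle between bottle's own z axis and vertical above 0.35 rad).
It fails at once if the marker is moved more than 50 mm (distance of marker from where it was at the start of the episode above 0.05 m).
It also fails if it takes over 54 s, if anything falls off the work surface, if the arm or the gripper's body presses on something with over 40 N, if the wrist force passes 120 N, or if a joint passes its speed limit or range.

## Working session

There is one attempt and no reset: what is moved stays moved. The work goes in short steps, each a Python script; the robot and the scene stay as the last script left them, time stands still between calls to the robot, and variables do not carry over. Pictures are saved under pics/ and viewed, at most 13 in all, crops included, and the job is handed in when it is done.

```bash
mkdir -p pics
python3 - <<'E'
from workcell import bot, hand, kinematics, get_obs, vision
import cv2,numpy as np
for n in("scene","side","wrist"):
    d=vision.read_camera(n); cv2.imwrite(f"pics/{n}0.png",d["frame"][:,:,::-1]); np.savez(f"pics/{n}0.npz",**d)
    print(n,np.round(d["intrinsics"],1).tolist(),np.round(d["view"],3).tolist())
o=get_obs();print(o["time_s"],o["orientation"],bot.tcp_to_tips)
E
```

```text
scene [[502.8, 0.0, 283.3], [0.0, 502.8, 217.6], [0.0, 0.0, 1.0]] [[0.297, 0.955, 0.017, -0.136], [0.686, -0.201, -0.7, -0.275], [-0.665, 0.22, -0.714, 1.743], [0.0, 0.0, 0.0, 1.0]]
side [[439.9, 0.0, 272.1], [0.0, 439.9, 209.0], [0.0, 0.0, 1.0]] [[-0.977, -0.212, 0.001, 0.518], [-0.141, 0.645, -0.752, 0.216], [0.159, -0.735, -0.66, 1.003], [0.0, 0.0, 0.0, 1.0]]
wrist [[356.5, 0.0, 279.8], [0.0, 356.5, 207.8], [0.0, 0.0, 1.0]] [[0.311, -0.951, -0.0, -0.624], [-0.91, -0.297, 0.289, -0.037], [-0.275, -0.09, -0.957, 0.378], [0.0, 0.0, 0.0, 1.0]]
0.15 [ 9.87639241e-01  1.56743187e-01 -9.46334575e-05 -5.41452451e-04] 0.017
```

View pics/scene0.png

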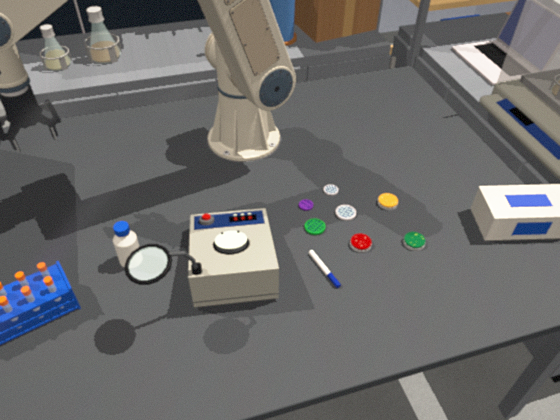

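View pics/side0.png

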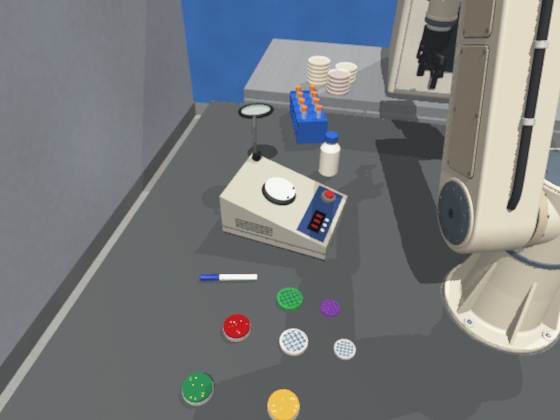

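Run:
```python
import cv2,numpy as np
s=cv2.imread("pics/scene0.png");d=cv2.imread("pics/side0.png")
R=lambda im,x,y,w,h,k:cv2.resize(im[y:y+h,x:x+w],None,fx=k,fy=k,interpolation=cv2.INTER_CUBIC)
# montage: left counter views, right dishes; each 400x300
a=R(s,183,205,100,75,4);b=R(s,295,175,133,100,3)[:300,:399];c=R(d,215,150,133,100,3)[:300,:399];e=R(d,215,280,133,100,3)
b,c,e=[cv2.resize(i,(400,300)) for i in(b,c,e)]
cv2.imwrite("pics/m1.png",np.vstack([np.hstack([a,b]),np.hstack([c,e])]))
```

```text
(no output)
```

View pics/m1.png

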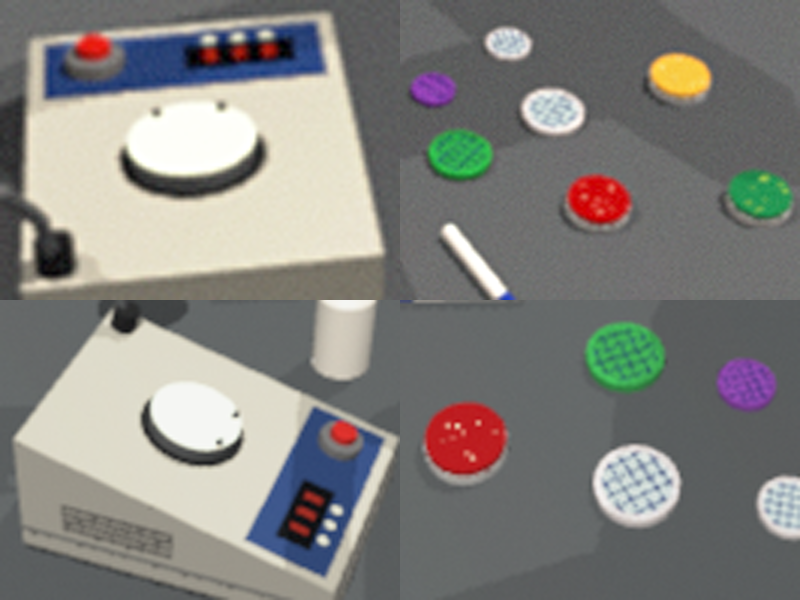

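```bash
cat > h.py <<'E'
import numpy as np, cv2
from scipy.optimize import least_squares
from scipy.spatial.transform import Rotation as R
def load(n): return dict(np.load(f"pics/{n}.npz"))
def proj(d,p):
    c=(d["view"]@np.r_[p,1])[:3]; return (d["intrinsics"]@c)[:2]/c[2]
def ray(d,uv):
    V=d["view"]; o=-V[:3,:3].T@V[:3,3]; r=V[:3,:3].T@np.linalg.inv(d["intrinsics"])@np.r_[uv,1]; return o,r
def onplane(d,uv,z):
    o,r=ray(d,uv); return o+r*(z-o[2])/r[2]
def tri(ds,uvs):
    f=lambda p:np.concatenate([proj(d,p)-u for d,u in zip(ds,uvs)])
    s=least_squares(f,[0.5,0,0.05]); return s.x,np.abs(s.fun).max()
def blob(d,cond,box):
    x,y,w,h=box; f=d["frame"][y:y+h,x:x+w].astype(int)
    m=cond(f[...,0],f[...,1],f[...,2]).astype(np.uint8)
    n,l,st,c=cv2.connectedComponentsWithStats(m); k=1+np.argmax(st[1:,4])
    pts=cv2.findNonZero(cv2.convexHull(cv2.findNonZero((l==k).astype(np.uint8)))) if 0 else cv2.convexHull(cv2.findNonZero((l==k).astype(np.uint8)))
    hm=np.zeros_like(m); cv2.fillConvexPoly(hm,pts,1); M=cv2.moments(hm,True)
    return np.array([x+M["m10"]/M["m00"],y+M["m01"]/M["m00"]]),st[k,4]
red=lambda r,g,b:(r>110)&(g<80)&(b<80)
redk=lambda r,g,b:(r>140)&(g<110)&(b<110)
white=lambda r,g,b:(np.minimum(np.minimum(r,g),b)>225)
pale=lambda r,g,b:(np.minimum(np.minimum(r,g),b)>120)
E
python3 - <<'E'
from h import *
S,D=load("scene0"),load("side0")
boxes=dict(red=(red,(345,228,34,28),(218,308,38,36)),grid=(pale,(331,200,30,24),(277,327,34,30)),plat=(white,(205,222,55,35),(258,170,46,40)),key=(redk,(197,208,22,16),(318,186,22,16)))
for n,(c,b1,b2) in boxes.items():
    u1,a1=blob(S,c,b1);u2,a2=blob(D,c,b2); p,e=tri([S,D],[u1,u2]); print(n,u1.round(1),a1,u2.round(1),a2,p.round(4),e.round(2), "z-plane:",[onplane(d,u,z).round(4)[:2].tolist() for d,u in((S,u1),(D,u2)) for z in [dict(red=.015,grid=.006).get(n,p[2])]])
C=[(-.14,-.105,.055),(-.14,.105,.055),(.14,.105,.13),(.14,-.105,.13)]
us=[(190.3,214.2),(266,208.2),(279.2,268),None]
ud=[(347.3,196),(323.5,244.5),(219.7,196),(252,154)]
def W(q,p):return np.r_[q[0],q[1],0]+R.from_euler('z',q[2]).apply(p)
obs=[(S,c,u) for c,u in zip(C,us) if u]+[(D,c,u) for c,u in zip(C,ud)]
f=lambda q:np.concatenate([proj(d,W(q,c))-u for d,c,u in obs])
s=least_squares(f,[.5,-.2,0],loss='soft_l1');print(s.x.round(4),f(s.x).round(1).reshape(-1,2).tolist())
E
```

```text
red [360.8 240.9] 264 [236.3 325.5] 486 [0.5669 0.1921 0.0147] 0.13 z-plane: [[0.5668, 0.1918], [0.5671, 0.1925]]
grid [345.6 211.6] 279 [293.2 341.4] 644 [0.4414 0.1993 0.0074] 0.27 z-plane: [[0.4392, 0.1995], [0.4419, 0.1988]]
plat [230.5 239. ] 429 [279.8 187.9] 481 [ 0.5464 -0.1679  0.1142] 0.01 z-plane: [[0.5464, -0.1679], [0.5465, -0.1678]]
key [206.2 216.5] 51 [328.7 193.9] 59 [ 0.4217 -0.2077  0.0844] 0.03 z-plane: [[0.4215, -0.2077], [0.4218, -0.2075]]
[ 0.5283 -0.1639 -0.1609] [[0.2, 0.5], [-0.6, 0.0], [-0.2, 0.6], [-0.3, 0.1], [2.0, 3.3], [-1.0, 0.6], [0.5, -1.9]]
```

```bash
cat >> h.py <<'E'
YAW=-0.161
SR=R.from_euler('z',YAW)*R.from_euler('y',-np.radians(15))   # stage axes
def toolq(zdir,ydir):
    z=np.array(zdir,float);y=np.array(ydir,float);y-=z*(y@z);y/=np.linalg.norm(y)
    return R.from_matrix(np.c_[np.cross(y,z),y,z]).as_quat()
def down(a): return toolq([0,0,-1],[np.cos(a),np.sin(a),0])
E
python3 - <<'E'
from h import *
from workcell import kinematics
S,D=load("scene0"),load("side0")
for n,z,u in[("amber",.015,(388,201)),("green",.015,(414.5,241)),("fakegreen",.008,(315,226.5)),("purple",.008,(306,204.5)),("small",.008,(331,189)),("mk1",.01,(311,252)),("mk2",.01,(338,285)),("bottle",.13,(121,229))]:
    print(n,onplane(S,u,z).round(3)[:2])
print("lens",tri([S,D],[(148.5,263.5),(256,111)]))
n=SR.apply([0,0,1]); sy=SR.apply([0,1,0]);P=np.array([.5464,-.1679,.1135])
for s in(1,-1): print("stage",kinematics.solve_ik(P+.06*n,toolq(-n,s*sy)))
for nm,p in(("red",[.567,.192,.1]),("grid",[.4405,.1992,.1])):
  for a in np.radians(range(0,360,30)): 
    q=kinematics.solve_ik(p,down(a)); print(nm,np.degrees(a).round(),None if q is None else np.round(q,2)[[0,4,5]])
E
```

```text
amber [0.441 0.335]
green [0.609 0.336]
fakegreen [0.473 0.091]
purple [0.38  0.096]
small [0.336 0.193]
mk1 [0.562 0.047]
mk2 [0.687 0.077]
bottle [ 0.451 -0.425]
lens (array([ 0.65654923, -0.36641921,  0.21614515]), np.float64(0.11040342481626908))
stage [-0.33015623  0.23116898  2.03304137  0.07501024  0.62048598 -1.79535934]
stage [-0.33015623  0.23116898  2.03304137  0.07501024  0.62048598  1.34623331]
red 0.0 [0.32 0.85 0.32]
red 30.0 [ 0.32  0.85 -0.2 ]
red 60.0 [ 0.32  0.85 -0.72]
red 90.0 [ 0.32  0.85 -1.25]
red 120.0 [ 0.32  0.85 -1.77]
red 150.0 [ 0.32  0.85 -2.29]
red 180.0 [ 0.32  0.85 -2.82]
red 210.0 [0.32 0.85 2.94]
red 240.0 [0.32 0.85 2.42]
red 270.0 [0.32 0.85 1.89]
red 300.0 [0.32 0.85 1.37]
red 330.0 [0.32 0.85 0.85]
grid 0.0 [0.42 0.74 0.42]
grid 30.0 [ 0.42  0.74 -0.1 ]
grid 60.0 [ 0.42  0.74 -0.63]
grid 90.0 [ 0.42  0.74 -1.15]
grid 120.0 [ 0.42  0.74 -1.67]
grid 150.0 [ 0.42  0.74 -2.2 ]
grid 180.0 [ 0.42  0.74 -2.72]
grid 210.0 None
grid 240.0 [0.42 0.74 2.52]
grid 270.0 [0.42 0.74 1.99]
grid 300.0 [0.42 0.74 1.47]
grid 330.0 [0.42 0.74 0.95]
```

Run:
```python
from h import *
from workcell import bot,vision,get_obs
bot.reach([.567,.192,.12],down(np.radians(120)))
d=vision.read_camera("wrist");np.savez("pics/w1.npz",**d);cv2.imwrite("pics/w1.png",d["frame"][:,:,::-1])
o=get_obs();print(o["time_s"],o["position"],proj(d,[.567,.192,.015]),o["gripper_width"],o["wrist_force"])
```

```text
3.2833 [0.56731473 0.19138612 0.12013455] [280.96624175 212.30000625] 0.0854640554486987 [-0.17511676 -1.01119725 -0.46713533]
```

View pics/w1.png

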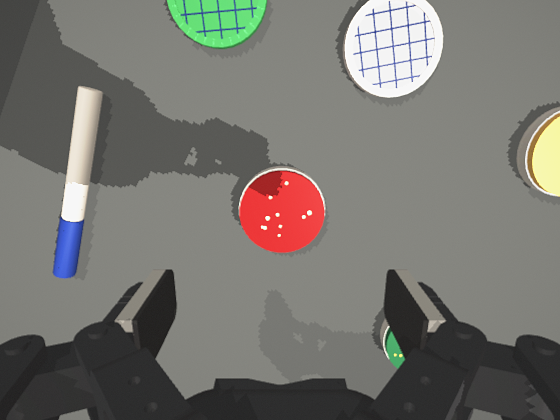

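```bash
cat >> h.py <<'E'
def guard(bot,get_obs,axis,maxd,step=.001,thr=2.0,vel=.03):
    """step along axis until force against motion changes by thr"""
    axis=np.array(axis,float); bot.dwell(.1); f0=get_obs()["wrist_force"]@axis; o=get_obs(); p=np.array(o["position"]); q=o["orientation"]; k=0
    log=[]
    while k*step<maxd:
        k+=1; bot.servo_line(p+axis*step*k,q,velocity=vel); o=get_obs(); f=o["wrist_force"]@axis-f0; log.append(round(float(f),1))
        if f<-thr: break
    print("guard",k*step,log,o["position"].round(4),o["time_s"]); return p+axis*step*k,q
E
python3 - <<'E'
from h import *
from workcell import bot,vision,get_obs,hand
d=load("w1")
rr=lambda r,g,b:(r>110)&(g<110)&(b<110)&(r-g>60)
u,a=blob(d,rr,(220,150,120,120));p=onplane(d,u,.015);print(u,a,p)
g,a=blob(d,lambda r,g,b:np.minimum(np.minimum(r,g),b)>200,(335,0,115,105));print("grid",g,a,onplane(d,g,.008))
c=(p[:2]*.6+np.array([.567,.192])*.4);print(c)
hand.move_gripper(.072,30)
q=down(np.radians(120))
bot.servo_line([*c,.028],q,velocity=.12)
print(get_obs()["position"])
pp,q=guard(bot,get_obs,[0,0,-1],.016)
E
```

```text
[281.516787   211.54602888] 5306 [0.56635102 0.19205478 0.015     ]
grid [393.22934275  45.7764602 ] 3961 [0.44233575 0.1991102  0.008     ]
[0.56661061 0.19203287]
[0.5671004  0.19221638 0.02854399]
guard 0.016 [0.2, 0.5, -0.4, 0.1, 0.5, 0.2, 0.0, 0.8, 0.7, 1.0, 0.9, 0.1, -0.2, -0.1, 0.3, 0.0] [0.5672 0.1922 0.0128] 8.5917
```

Run:
```python
from h import *
from workcell import bot,vision,get_obs,hand
f0=get_obs()["wrist_force"]
hand.move_gripper(.05,35)
o=get_obs();print(o["time_s"],o["gripper_width"],o["grip_force"],o["wrist_force"]-f0,o["position"])
p=o["position"];q=o["orientation"]
bot.servo_line([p[0],p[1],.13],q,velocity=.15)
d=vision.read_camera("wrist");np.savez("pics/w2.npz",**d);cv2.imwrite("pics/w2.png",d["frame"][:,:,::-1])
o=get_obs();print(o["time_s"],o["gripper_width"],o["grip_force"],o["wrist_force"]-f0,o["position"])
```

```text
8.8583 0.05885257136482862 37.30401813983917 [ 0.0388453  -1.26243554  5.00594478] [0.56734169 0.19227286 0.01317928]
9.8417 0.05866362996669997 37.537906765937805 [-0.15663935  0.96337768 -0.88027978] [0.56657673 0.19202027 0.12885229]
```

View pics/w2.png

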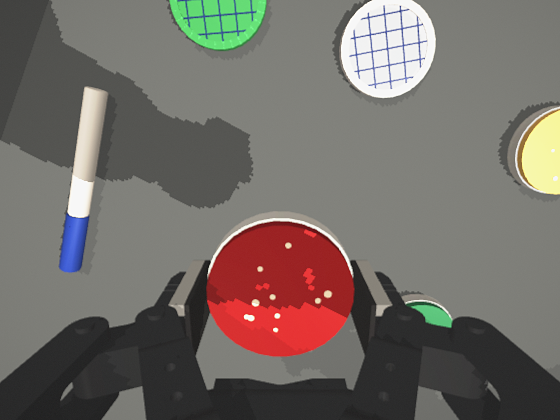

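```bash
cat >> h.py <<'E'
def fit_held(d,pos,q,cond,box,z,fy=False):
    """outline of held disc top -> tool x,y, radius, tilt about tool y, about tool x"""
    x,y,w,h=box; f=d["frame"][y:y+h,x:x+w].astype(int); m=cond(f[...,0],f[...,1],f[...,2]).astype(np.uint8)
    n,l,st,_=cv2.connectedComponentsWithStats(m);k=1+np.argmax(st[1:,4])
    hull=cv2.convexHull(cv2.findNonZero((l==k).astype(np.uint8)))[:,0]+[x,y]
    T=R.from_quat(q)
    def circ(s):
        t=np.linspace(0,2*np.pi,120); c=R.from_euler('yx',[s[3],s[4]]).apply(np.c_[s[2]*np.cos(t),s[2]*np.sin(t),0*t])+[s[0],s[1],z]
        return np.array([proj(d,np.array(pos)+v) for v in T.apply(c)])
    def res(s):
        c=circ(s); return np.array([cv2.pointPolygonTest(c.astype(np.float32).reshape(-1,1,2),(float(a),float(b)),True) for a,b in hull])
    s=least_squares(res,[0,0,.028,0,0],loss='soft_l1',x_scale=[.01,.01,.01,.1,.1],diff_step=1e-3); return s.x,np.abs(res(s.x)).mean(),hull
E
python3 - <<'E'
from h import *
d=load("w2");pos=[0.56657673,0.19202027,0.12885229];q=down(np.radians(120))
rr=lambda r,g,b:(r>90)&(g<110)&(b<110)&(r-g>60)
for z in(-.004,-.002,0):
    s,e,h=fit_held(d,pos,q,rr,(190,200,180,170),z);print(z,s.round(4),e,len(h))
print(h.min(0),h.max(0))
E
```

```text
-0.004 [ 0.0015 -0.0002  0.0285  0.     -0.0115] 0.8314879417603646 55
-0.002 [ 0.0008 -0.0001  0.0286 -0.0624 -0.0066] 0.5015652746379737 55
0 [-0.0003 -0.0001  0.029  -0.0626 -0.0063] 0.5015436456212821 55
[206 222] [354 356]
```

```bash
cat >> h.py <<'E'
N=SR.apply([0,0,1]);SX=SR.apply([1,0,0]);SY=SR.apply([0,1,0]);P=np.array([.5464,-.1679,.1138]);QS=toolq(-N,SY)
E
python3 - <<'E'
from h import *
from workcell import bot,vision,get_obs,hand
T=P+.001*SX
bot.reach(T+.09*N,QS)
o=get_obs();print(o["time_s"],o["position"]-(T+.09*N),o["gripper_width"])
bot.servo_line(T+.023*N,QS,velocity=.12)
pp,q=guard(bot,get_obs,-N,.016,thr=2.5)
o=get_obs();print((R.inv(SR)).apply(o["position"]-P),o["wrist_force"])
for n in("scene","side"):
    d=vision.read_camera(n);np.savez(f"pics/{n}1.npz",**d);cv2.imwrite(f"pics/{n}1.png",d["frame"][:,:,::-1])
s=cv2.imread("pics/scene1.png")[190:290,165:298];e=cv2.imread("pics/side1.png")[130:230,220:353]
cv2.imwrite("pics/m2.png",np.hstack([cv2.resize(i,(400,300),interpolation=cv2.INTER_CUBIC) for i in(s,e)]))
E
```

```text
11.2083 [ 0.00034521  0.00063016 -0.00024047] 0.05846599240210323
guard 0.012 [1.3, 1.3, 1.3, 1.6, 0.6, 0.8, 1.1, 1.5, 1.3, 1.0, 0.7, -14.4] [ 0.5448 -0.1676  0.1263] 15.0167
[1.65037300e-03 2.74837070e-05 1.25217062e-02] [-7.91614218  1.3924164  13.39659816]
```

View pics/m2.png

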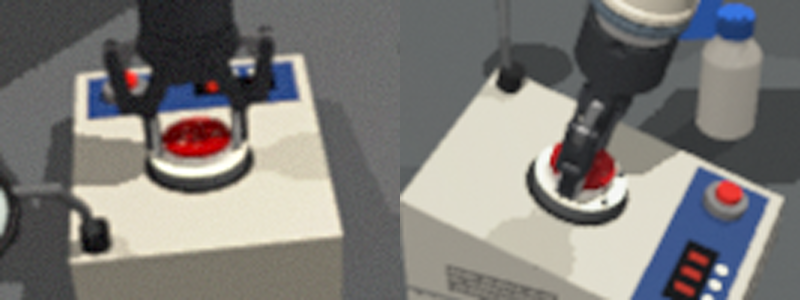

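Run:
```python
from h import *
from workcell import bot,vision,get_obs,hand
T=P+.001*SX
o=get_obs();bot.servo_line(o["position"]+.0005*N,QS,velocity=.03)
hand.move_gripper(.084)
bot.servo_line(T+.10*N,QS,velocity=.15)
bot.dwell(.15)
d=vision.read_camera("wrist");np.savez("pics/w3.npz",**d);cv2.imwrite("pics/w3.png",d["frame"][:,:,::-1])
o=get_obs();print(o["time_s"],o["position"])
for n in("scene","side"):
    d=vision.read_camera(n);np.savez(f"pics/{n}2.npz",**d)
```

```text
16.675 [ 0.52140471 -0.16373945  0.20950629]
```

View pics/w3.png

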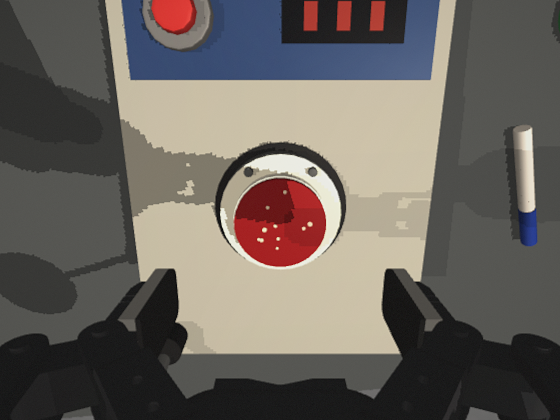

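```bash
cat >> h.py <<'E'
def onstage(d,u,z):
    o,r=ray(d,u);o=SR.inv().apply(o-P);r=SR.inv().apply(r);return (o+r*(z-o[2])/r[2])[:2]
E
python3 - <<'E'
from h import *
d=load("w3")
rr=lambda r,g,b:(r>70)&(g<100)&(b<100)&(r-g>50)
u,a=blob(d,rr,(215,165,130,115));print("dish wrist",u,onstage(d,u,.015)*1e3)
for v in((248.3,172),(312.5,172)):print("pin",onstage(d,v,.003)*1e3)
print("expected pins",-35.5*np.cos(np.radians(35)),35.5*np.sin(np.radians(35)))
for n,b in(("scene2",(205,215,55,40)),("side2",(255,165,50,45))):
    D=load(n);u,a=blob(D,rr,b);print(n,u,a,onstage(D,u,.015)*1e3)
f=d["frame"];cv2.imwrite("pics/w3c.png",cv2.resize(f[130:280,200:360,::-1],None,fx=4,fy=4,interpolation=cv2.INTER_CUBIC))
E
```

```text
dish wrist [279.71453179 222.26057   ] [-0.47511136  0.78341111]
pin [-29.67206031 -18.97824873]
pin [-29.7166507   21.33577654]
expected pins -29.07989757225921 20.361963490462134
scene2 [229.86746988 235.6064257 ] 231 [ 7.10190108 -0.87819781]
side2 [280.32862191 184.45936396] 266 [1.51684225 3.34677164]
```

View pics/w3c.png

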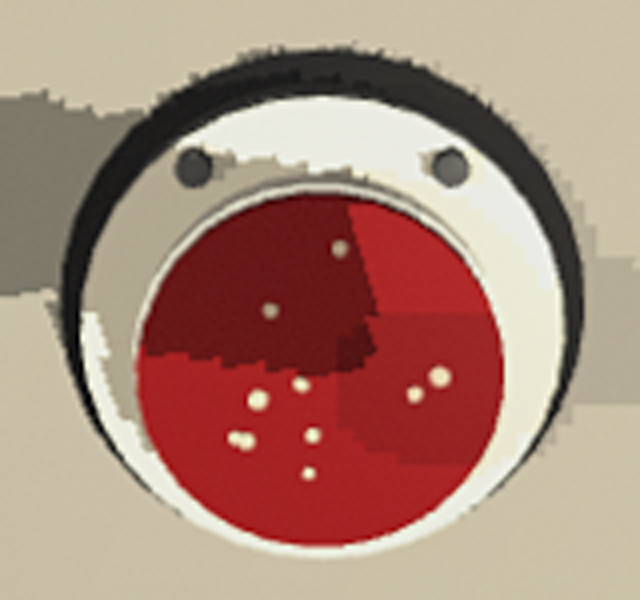

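Run:
```python
from h import *
from workcell import bot,vision,get_obs,hand
q=down(np.radians(120))
bot.reach([.4417,.1992,.12],q)
d=vision.read_camera("wrist");np.savez("pics/w4.npz",**d)
g,a=blob(d,lambda r,g,b:np.minimum(np.minimum(r,g),b)>150,(225,155,112,112));p=onplane(d,g,.008);print(g,a,p,get_obs()["time_s"])
c=p[:2]*.6+np.array([.4415,.1993])*.4
if np.linalg.norm(p[:2]-[.4417,.1992])<.004:
    hand.move_gripper(.072,35)
    bot.servo_line([*c,.03],q,velocity=.12); bot.servo_line([*c,.013],q,velocity=.05)
    f0=get_obs()["wrist_force"];hand.move_gripper(.05,35)
    o=get_obs();print(o["time_s"],o["gripper_width"],o["grip_force"],o["wrist_force"]-f0,o["position"],c)
    bot.servo_line([*c,.13],q,velocity=.15)
    o=get_obs();print(o["time_s"],o["gripper_width"],o["position"])
d=vision.read_camera("wrist");np.savez("pics/w5.npz",**d);cv2.imwrite("pics/w5.png",d["frame"][:,:,::-1])
```

```text
[280.92685087 207.82235211] 4961 [0.44109495 0.19880394 0.008     ] 18.25
20.2167 0.057575255969190164 36.26349091529846 [-0.48224155 -0.65251096  7.41021233] [0.44131497 0.19900464 0.01344432] [0.44125697 0.19900236]
21.15 0.05775007677851645 [0.44075803 0.19876052 0.12937197]
```

View pics/w5.png

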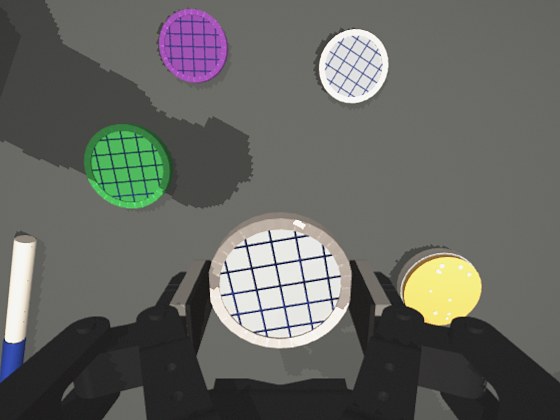

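Run:
```python
from h import *
from workcell import bot,vision,get_obs,hand
T=P+.001*SX
bot.reach(T+.10*N,QS)
bot.servo_line(T+.035*N,QS,velocity=.12)
pp,q=guard(bot,get_obs,-N,.013,step=.0007,thr=2.5)
o=get_obs();print((R.inv(SR)).apply(o["position"]-P),o["wrist_force"],o["gripper_width"])
d=vision.read_camera("wrist");np.savez("pics/w6.npz",**d);cv2.imwrite("pics/w6.png",d["frame"][:,:,::-1])
```

```text
guard 0.0084 [0.5, 0.0, -0.1, -0.2, 0.1, 0.1, 1.5, 0.3, -0.1, 1.0, -0.4, -10.0] [ 0.5409 -0.1669  0.1412] 26.4083
[1.64479274e-03 8.25519028e-05 2.78781156e-02] [-4.80981128  1.71008048  8.63885047] 0.05791903269112653
```

View pics/w6.png

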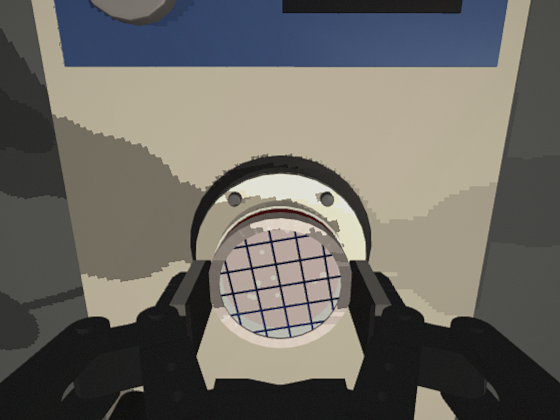

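Run:
```python
from h import *
from workcell import bot,vision,get_obs,hand
T=P+.001*SX
o=get_obs();bot.servo_line(o["position"]+.0005*N,QS,velocity=.03)
hand.move_gripper(.084)
bot.servo_line(T+.12*N,QS,velocity=.15)
bot.dwell(.1)
d=vision.read_camera("wrist");np.savez("pics/w7.npz",**d)
K=np.array([.4217,-.2077,.0837]);print("key in stage",SR.inv().apply(K-P))
bot.reach(K+.09*N,QS)
e=vision.read_camera("wrist");np.savez("pics/w8.npz",**e)
hand.move_gripper(0,20)
o=get_obs();print(o["time_s"],o["gripper_width"])
u,a=blob(e,lambda r,g,b:(r>130)&(g<110)&(b<110),(220,150,130,130));print("key",u,a,onstage(e,u,SR.inv().apply(K-P)[2])*1e3)
cv2.imwrite("pics/m3.png",np.hstack([cv2.resize(d["frame"][100:300,180:380,::-1],(400,400)),cv2.resize(e["frame"][:,:,::-1],(400,400))]))
```

```text
key in stage [-0.12052091 -0.05927536  0.00113167]
29.4167 -0.00016565728301069785
key [280.40972222 219.60912698] 951 [-120.80816149  -58.61648182]
```

View pics/m3.png

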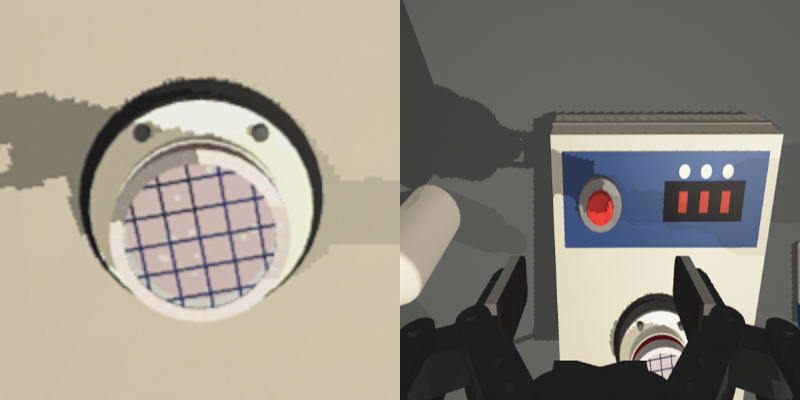

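Run:
```python
from h import *
from workcell import bot,vision,get_obs,hand
d=load("w7");print("grid",onstage(d,(279.5,217.2),.023)*1e3)
K=P+SR.apply([-.1206,-.059,.0015])
bot.servo_line(K+.021*N,QS,velocity=.12)
guard(bot,get_obs,-N,.013,step=.0007,thr=7)
bot.dwell(.2)
o=get_obs();print(SR.inv().apply(o["position"]-K)*1e3,o["wrist_force"])
```

```text
grid [0.17271349 0.63813541]
guard 0.0063 [0.2, -2.2, -1.7, -3.1, -2.2, -2.9, -2.7, -3.4, -16.5] [ 0.4182 -0.2071  0.0994] 32.4917
[ 0.66370572 -0.23843001 15.75528425] [-3.47366415  0.21065913 15.69034963]
```

Run:
```python
from h import *
from workcell import bot,vision,get_obs,hand
o=get_obs();bot.servo_line(o["position"]+.12*N,QS,velocity=.2);bot.dwell(.4)
d=vision.read_camera("scene");s=vision.read_camera("side");o=get_obs();print(o["time_s"],o["wrist_force"])
cv2.imwrite("pics/m4.png",np.hstack([cv2.resize(i["frame"][y:y+100,x:x+133,::-1],(400,300),interpolation=cv2.INTER_CUBIC) for i,x,y in((d,165,190),(s,220,130))]))
```

```text
33.9417 [-0.47715964  0.34838141  0.46696929]
```

View pics/m4.png

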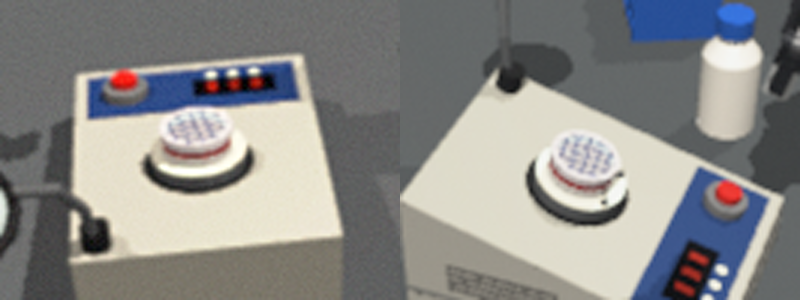

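The dish and grid are stacked flat and centred on the platen, the key is up again, and the arm is clear, so I am handing in.

```bash
python3 -c "
from workcell import hand_in
print(hand_in())"
```

```text
the job is handed in; nothing more can be done
None
```

I handed the job in at about 34 s of the 54 s limit: the red dish lies flat and centred on the platen to within about 1 mm, the counting grid is lined up on top of it, and the red key was pressed to its stop and is up again; `hand_in()` returned no verdict.

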